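# Unstack the sample pots into their kit trays

### The arm

A 6-joint arm with a two-finger parallel gripper is mounted at the origin on the work surface; the furniture and walls round the work are solid. World frame = base frame: x ahead of the robot, y to its left, z up, the work surface at z = 0. Lengths are in m, angles in rad, forces in N, time in s.
With the tool pointing down it reaches from about 0.275 to 0.825 m from the base axis. Payload 5.2 kg.
Tool frame: the origin (TCP) lies midway between the tips of the shut fingers; the grasp point (between the pads) lies 19 mm behind it; z points along the fingers, y is the direction in which the jaws open and shut (so a half turn about z gives the same grasp; the last joint's range is limited). The gripper opens to 93 mm and grips with 3 to 60 N. Pads are 15 mm wide; open, the fingers measure 128 mm over their backs; the gripper's body (75 mm by 188 mm) begins 65 mm behind the grasp point.
Start: joints at [-1.345, 0.259, 1.535, -0, 1.348, -0.203], TCP at [0.229, -0.5, 0.18] pointing down, gripper open.
Joint ranges: [-3.14, 3.14], [-0.91, 2.08], [0.19, 2.58], [-1.22, 4.36], [0.22, 2.71], [-3.12, 3.12]. Speed limits (rad/s): [2.57, 2.57, 3.14, 3.14, 3.14, 3.14].

### API

Orientations are given as a unit quaternion [x, y, z, w].
In Python, from plant import arm, eyes, job gives the robot as it stands. The module is installed in compiled form; this text tells all that it offers.
- The arm moves only by the tool carry_out, never from a script. Its argument "deltas" is one flat list of numbers, 5 for each row, row after row: the opening, from 0 (shut) to 1 (fully open), then the shift along the tool's x, y, z in mm, then the turn about the tool's z in degrees. A call has 1 to 10 rows; each row is the pose to reach, as a shift and turn from the pose measured when the call began, along the tool's axes at that moment; what a row does not reach only later rows make up. A row lasts 1/12 s, in which the tool goes at most 41.7 mm and 7.16 degrees, less where a joint would pass 70% of its speed; a pose out of reach is approached as far as the arm can. A call with a gripper value outside its range is refused whole. The fingers move at their own pace and stop on an object; "squeeze" is the grip in N (left out, the last holds). Time passes only in rows, so rows that repeat a pose let the fingers close. It gives the time, the measured TCP pose, the force and the opening at its end, in the units of the state.
- arm.observe(): the state, without advancing time (a new reading comes with each control period).
- eyes.get_image(name): name is "scene" or "top" or "wrist"; returns a dict with "color" (400x640x3 uint8, red, green, blue), "vfov" (degrees; the focal length in pixels is half the picture's height over the tangent of half this angle, whatever the lens; pixels are square), "cx", "cy" (the principal point, pixels), "extrinsics" (4x4, takes a point from camera to world coordinates); the wrist camera has in their place "tool_from_camera" (4x4, takes a point from camera to tool coordinates, whose origin is the TCP and whose axes are the flange's). Camera axes: x right, y down, z forward; pixel columns grow to the right and rows downward; lengths in m; the calibration is good to about 2 mm. A picture is of the moment at which its call begins: read the wrist's pose just before it. There is no depth.
- job.job_done(): hands the job in, once; it reports no verdict.
The state is a dict: "time_s": time; "joint_positions": joint angles; "qd": joint speeds; "joint_efforts": joint torques, N m; "position": TCP position; "ee_rot": TCP orientation; "contact_force": force on the tool from outside, world axes, zero at the start; "ft_torque": the same for the moment, N m; "gripper_width": finger opening in m.
Only numpy, scipy, OpenCV 4.12 (cv2) and the standard library are available. Lean on these libraries where they do the work, as an engineer would, in place of code of your own. Each camera call takes 0.05 s, during which the arm holds its last target. There are 200 camera calls.

### The job

Four sample pots have been left in two stacks of two. Take the stacks apart and set each pot gently down, upright and lid up, in the middle of the kit tray whose liner has the same colour as the pot's lid; do not tip or drop any pot, and leave the marker pen and the tweezers lying where they are.

Things in the scene. Friction and masses are not known exactly. Their poses are not given: they have to be found in the camera images.
- pot_blue_center (a point): Large pot: white body, ribbed blue lid, round, 62 mm across the lid (body 58 mm), 44 mm tall, the lid being the upper 18 mm. It stands on the table with one small pot on its lid. Loose, 110 g give or take a third; a grip of 10 N on the lid carries it. The point is its centre, half-way up on its axis; z is up along the axis.
- pot_red_center (a point): Large pot: white body, ribbed red lid, round, 62 mm across the lid (body 58 mm), 44 mm tall, the lid being the upper 18 mm. It stands on the table with one small pot on its lid. Loose, 110 g give or take a third; a grip of 10 N on the lid carries it. The point is its centre, half-way up on its axis; z is up along the axis.
- pot_yellow_center (a point): Small pot: white body, ribbed yellow lid, round, 42 mm across the lid (body 38 mm), 38 mm tall, the lid being the upper 16 mm. It stands loose on the lid of one of the two large pots. Loose, 60 g give or take a third; a grip of 10 N on the lid carries it. The point is its centre, half-way up on its axis; z is up along the axis.
- pot_green_center (a point): Small pot: white body, ribbed green lid, round, 42 mm across the lid (body 38 mm), 38 mm tall, the lid being the upper 16 mm. It stands loose on the lid of one of the two large pots. Loose, 60 g give or take a third; a grip of 10 N on the lid carries it. The point is its centre, half-way up on its axis; z is up along the axis.
- tray_blue: Shallow cardboard kit tray with a blue liner card on its floor, 108 x 108 mm outside, 100 x 100 mm inside, fixed to the table. Its rim is 8 mm above the table, its floor 4 mm. Origin: centre of its underside, on the table; x and y along its sides, z up.
- tray_red: Shallow cardboard kit tray with a red liner card on its floor, 108 x 108 mm outside, 100 x 100 mm inside, fixed to the table. Its rim is 8 mm above the table, its floor 4 mm. Origin: centre of its underside, on the table; x and y along its sides, z up.
- tray_yellow: Shallow cardboard kit tray with a yellow liner card on its floor, 108 x 108 mm outside, 100 x 100 mm inside, fixed to the table. Its rim is 8 mm above the table, its floor 4 mm. Origin: centre of its underside, on the table; x and y along its sides, z up.
- tray_green: Shallow cardboard kit tray with a green liner card on its floor, 108 x 108 mm outside, 100 x 100 mm inside, fixed to the table. Its rim is 8 mm above the table, its floor 4 mm. Origin: centre of its underside, on the table; x and y along its sides, z up.
- pen: Bystander: blue and white marker pen lying among the trays (not the one lying far back by the sealer), 15 x 131 x 17 mm, loose. Origin: centre of its underside; its length is along its y axis.
- tweezers: Bystander: steel tweezers lying in front of the syringe heap, 17 x 126 x 10 mm, loose. Origin: centre of the underside; their length is along their y axis.
Not all that is in view belongs to the job. What is meant by the part that bears pot_yellow_center is not orange or purple, and is the smaller of those in its own colour.

How it is judged:
By the outcome, as a careful person would: the job done as asked, in the order asked, and still so for the second after the job is handed in, with the robot touching nothing.
It also fails if it takes over 115 s, if anything falls off the work surface, if the arm or the gripper's body presses on something with over 40 N, if the wrist force passes 120 N, or if a joint passes its speed limit or range.

## Working session

There is one attempt and no reset: what is moved stays moved. The work goes in short steps, Python scripts to look and compute and a tool call to move; the robot and the scene stay as the last step left them, time stands still between calls to the robot, and variables do not carry over. Pictures are saved under pics/ and viewed, about 12 in all and at most 16, crops included, and the job is handed in when it is done.

Besides the shell and the picture viewer there is one more tool, called after ">>>" as name(argument=value, ...) on one line, values as JSON. carry_out: Moves the arm, as the interface text tells. Its arguments: {"type":"object","properties":{"deltas":{"type":"array"},"squeeze":{"type":"number"}},"required":["deltas"]}

```bash
mkdir -p pics
cat > h.py <<'E'
import numpy as np, cv2
from plant import arm, eyes, job
from scipy.spatial.transform import Rotation as R
def grab(name):
    s=arm.observe(); im=eyes.get_image(name)
    if 'extrinsics' in im: T=np.array(im['extrinsics'])
    else:
        W=np.eye(4); W[:3,:3]=R.from_quat(s['ee_rot']).as_matrix(); W[:3,3]=s['position']
        T=W@np.array(im['tool_from_camera'])
    f=200/np.tan(np.radians(im['vfov'])/2)
    return im['color'],(f,im['cx'],im['cy'],T)
def ray(cam,u,v,z):
    f,cx,cy,T=cam
    d=T[:3,:3]@np.array([(u-cx)/f,(v-cy)/f,1]); o=T[:3,3]
    return o+d*(z-o[2])/d[2]
def proj(cam,p):
    f,cx,cy,T=cam
    q=T[:3,:3].T@(np.array(p)-T[:3,3]); return cx+f*q[0]/q[2],cy+f*q[1]/q[2]
def save(n,c,s=1): cv2.imwrite('pics/'+n,cv2.resize(c[...,::-1],None,fx=s,fy=s,interpolation=cv2.INTER_CUBIC))
E
python3 - <<'E'
from h import *
s=arm.observe(); print(s)
for n in ['top','scene']:
    c,cam=grab(n); save(n+'0.png',c,1.25); print(n,cam)
E
```

```text
{'time_s': 0.0, 'joint_positions': array([-1.34480538e+00,  2.59334952e-01,  1.53607486e+00, -1.69940342e-05,
        1.34802477e+00, -2.02792533e-01]), 'qd': array([-0.00031653, -0.00060247,  0.00226331,  0.00125244,  0.00076027,
        0.00106921]), 'joint_efforts': array([ 7.54844077e-04, -4.37295842e+01, -2.84000140e+01,  7.21903914e-02,
        4.15997033e-02, -1.38377513e-04]), 'position': array([ 0.22854646, -0.49957921,  0.17942543]), 'ee_rot': array([ 9.77105169e-01,  2.12754885e-01, -1.89669654e-05, -9.20805610e-04]), 'contact_force': array([ 0.00200851,  0.88572442, -0.15276938]), 'ft_torque': array([ 0.00172458, -0.01100553, -0.0351275 ]), 'gripper_width': 0.09262674145528778}
top (np.float64(377.03468199265507), 315.43953185996423, 199.92714822243482, array([[ 5.90049686e-04, -9.95432971e-01,  9.54612568e-02,
         4.04129126e-01],
       [-9.99998334e-01, -4.22473651e-04,  1.77563660e-03,
        -2.11153212e-02],
       [-1.72719735e-03, -9.54621455e-02, -9.95431562e-01,
         1.10160238e+00],
       [ 0.00000000e+00,  0.00000000e+00,  0.00000000e+00,
         1.00000000e+00]]))
scene (np.float64(430.78195619912725), 317.7335259937301, 205.3096888694051, array([[-0.7122445 , -0.46293064,  0.52763908, -0.11220885],
       [-0.70169705,  0.48900023, -0.51816988,  0.55707305],
       [-0.01813892, -0.73930643, -0.67312479,  0.84058617],
       [ 0.        ,  0.        ,  0.        ,  1.        ]]))
```

View pics/top0.png

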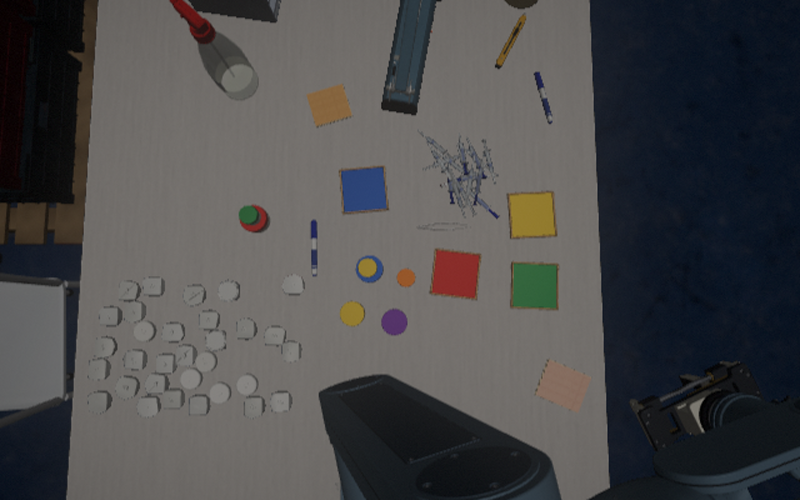

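View pics/scene0.png

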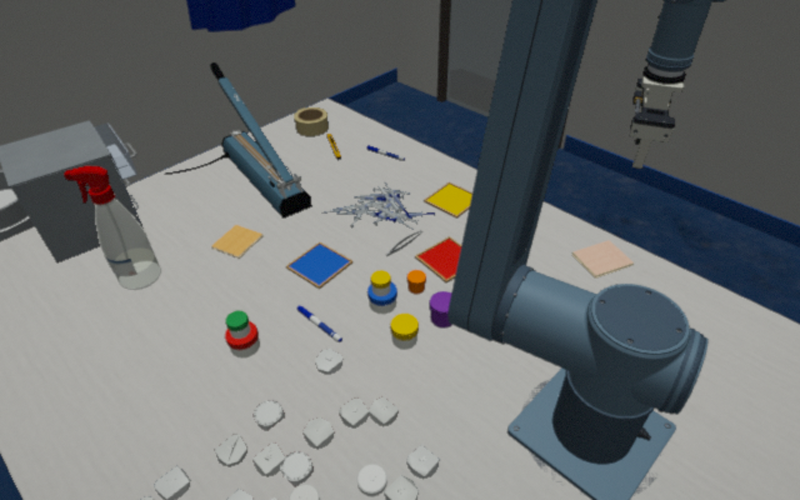

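Top view (800×500 px): the yellow-lidded candidates are the small one at (367,268) on the blue pot and the larger single at (352,313). Orange (406,278) and purple (394,322) are decoys. The one on the blue pot is smaller, so it fits. Green sits on red at (249,214). The trays are blue (363,190), red (456,274), yellow (532,214) and green (535,286). The pen is at (314,248) and the tweezers at (442,226).

```bash
cat >> h.py <<'E'
HS={'red':[(0,8),(172,180)],'yellow':[(22,34)],'green':[(50,85)],'blue':[(100,125)]}
def mask(c,k,smin=120,vmin=50):
    h=cv2.cvtColor(c,cv2.COLOR_RGB2HSV); m=np.zeros(h.shape[:2],np.uint8)
    for a,b in HS[k]: m|=cv2.inRange(h,(a,smin,vmin),(b,255,255))
    return m
def blobs(c,k,amin=60,**kw):
    cs,_=cv2.findContours(mask(c,k,**kw),cv2.RETR_EXTERNAL,cv2.CHAIN_APPROX_NONE)
    return [q for q in cs if cv2.contourArea(q)>amin]
E
python3 - <<'E'
from h import *
c,cam=grab('top')
for k in HS:
    for q in blobs(c,k):
        (u,v),r=cv2.minEnclosingCircle(q); rect=cv2.minAreaRect(q); A=cv2.contourArea(q)
        print(k,'circ',np.round([u*1.25,v*1.25,r],1),'A',A,'rect',np.round(rect[0],1),np.round(rect[1],1),round(rect[2],1))
        for z in (.004,.044,.082):
            uu,vv=rect[0] if z==.004 else (u,v)
            print('   z',z,np.round(ray(cam,uu,vv,z)[:2]*1000,1),end='')
        print(' rad44/82 mm',round(r/cam[0]*1.055*1000,1),round(r/cam[0]*1.02*1000,1))
cr=c[145:275,180:345]; save('crop1.png',cr,4.5)
E
```

```text
red circ [455.  273.1  23.9] A 1130.0 rect [364.1 218.6] [34.8 34.7] 6.3
   z 0.004 [ 455.  -160.8]   z 0.044 [ 453.3 -155.4]   z 0.082 [ 451.5 -150.6] rad44/82 mm 66.9 64.7
red circ [253.1 218.6  10.9] A 119.0 rect [203.7 175.7] [16.9 20.6] 37.6
   z 0.004 [581.  309.9]   z 0.044 [576.7 301.3]   z 0.082 [570.5 289.8] rad44/82 mm 30.6 29.5
red circ [188.8  16.3  19.9] A 377.5 rect [151.  13.] [39.6 15.6] 45.0
   z 0.004 [1086.2  486.5]   z 0.044 [1061.2  467.8]   z 0.082 [1037.6  450.3] rad44/82 mm 55.8 53.9
yellow circ [351.7 313.3   9.8] A 270.5 rect [281.2 250.8] [18.4 19.1] 45.0
   z 0.004 [361.9  79.5]   z 0.044 [363.8  75.4]   z 0.082 [365.3  72. ] rad44/82 mm 27.3 26.4
yellow circ [366.9 267.2   7.3] A 142.0 rect [293.5 213.5] [13. 13.] 90.0
   z 0.004 [469.6  44.8]   z 0.044 [466.5  42.4]   z 0.082 [464.3  40.1] rad44/82 mm 20.3 19.7
yellow circ [531.9 214.4  23.4] A 1050.0 rect [425.6 171.2] [33.2 34.2] 87.1
   z 0.004 [ 594.4 -343.4]   z 0.044 [ 586.7 -331.4]   z 0.082 [ 580.1 -320.3] rad44/82 mm 65.4 63.2
green circ [534.4 285.6  22.6] A 1047.5 rect [427.5 228.5] [33. 33.] 90.0
   z 0.004 [ 426.2 -344.4]   z 0.044 [ 425.4 -332.6]   z 0.082 [ 424.7 -321.4] rad44/82 mm 63.3 61.2
green circ [247.7 214.1   6.7] A 121.0 rect [198.  171.5] [13. 12.] 90.0
   z 0.004 [593.4 327. ]   z 0.044 [587.1 314. ]   z 0.082 [580.6 301.9] rad44/82 mm 18.8 18.2
blue circ [368.9 268.4  10.4] A 82.5 rect [295. 215.] [19.8 19.8] 45.0
   z 0.004 [465.2  40.4]   z 0.044 [463.9  37.9]   z 0.082 [461.7  35.8] rad44/82 mm 29.2 28.3
blue circ [363.1 188.8  22.4] A 1007.0 rect [290.4 151.2] [32.1 33.4] 84.8
   z 0.004 [654.4  55. ]   z 0.044 [645.8  52. ]   z 0.082 [637.1  49.4] rad44/82 mm 62.7 60.6
```

View pics/crop1.png

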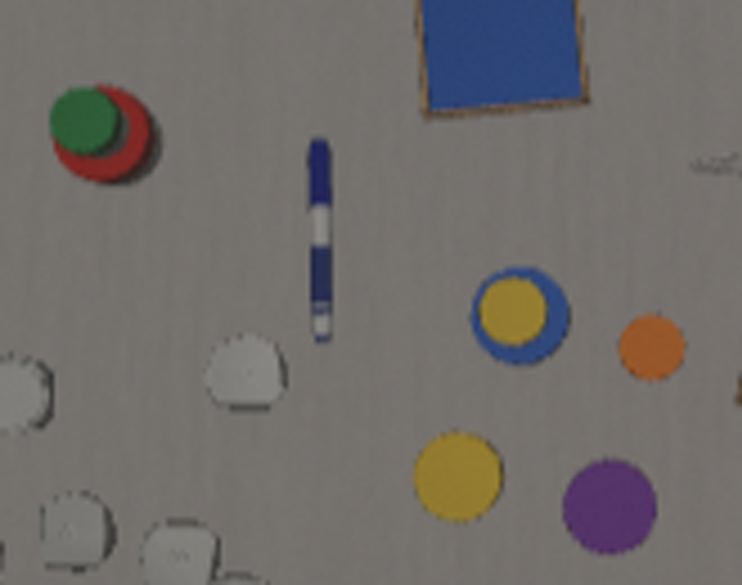

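The crop confirms it: small yellow on blue at crop (513,312), the bigger single yellow at (459,477), and green on red at (85,120). Moving over the yellow/blue stack now.

>>> carry_out(deltas=[1,438,-393,-40,-65.4,1,438,-393,-40,-65.4,1,438,-393,-40,-65.4,1,438,-393,-40,-65.4,1,438,-393,-40,-65.4,1,438,-393,-40,-65.4,1,438,-393,-40,-65.4,1,438,-393,-40,-65.4,1,438,-393,-40,-65.4,1,438,-393,-40,-65.4], squeeze=12)

```text
time_s: 0.98
position: [0.3947, -0.117, 0.2087]
ee_rot: [0.705, 0.709, 0.0, -0.0]
contact_force: [1.3, -1.9, -0.1]
gripper_width: 0.0928
```

>>> carry_out(deltas=[1,157,70,10,0,1,157,70,10,0,1,157,70,10,0,1,157,70,10,0,1,157,70,10,0,1,157,70,10,0,1,157,70,10,0])

```text
time_s: 1.57
position: [0.4633, 0.0404, 0.1985]
ee_rot: [0.704, 0.71, -0.0, -0.001]
contact_force: [-0.5, -0.1, -1.3]
gripper_width: 0.0927
```

```bash
cat >> h.py <<'E'
def look(pic=None,amin=150,zs=(.004,.044,.082),cols=None,s=1.25):
    st=arm.observe(); print('tcp',np.round(st['position']*1000,1),'yaw',round(R.from_quat(st['ee_rot']).as_euler('ZYX',degrees=True)[0],1),'w',round(st['gripper_width']*1000,1),'t',round(st['time_s'],2))
    c,cam=grab('wrist')
    for k in cols or HS:
        for q in blobs(c,k,amin):
            q=cv2.convexHull(q);(u,v),r=cv2.minEnclosingCircle(q); x,y,w,h=cv2.boundingRect(q)
            d=[(np.round(ray(cam,u,v,z)[:2]*1000,1).tolist(), round(float(np.linalg.norm(ray(cam,u+r,v,z)-ray(cam,u,v,z))*1000),1)) for z in zs]
            print(k,'px',round(u),round(v),'r',round(r,1),'A/circ',round(cv2.contourArea(q)/(np.pi*r*r),2),'box',(x,y,w,h),d)
    if pic: save(pic,c,s)
    return c,cam
E
python3 - <<'E'
from h import *
c,cam=look('w1.png'); print(np.round(cam[3],3))
E
```

```text
tcp [463.3  40.4 198.5] yaw 90.4 w 92.7 t 1.57
red px 318 279 r 34.8 A/circ 0.44 box (285, 261, 67, 30) [([458.4, -135.8], 55.1), ([459.0, -110.0], 49.6), ([459.5, -85.6], 44.3)]
yellow px 323 179 r 17.8 A/circ 0.94 box (306, 162, 35, 35) [([465.4, 26.3], 25.4), ([465.2, 35.8], 22.8), ([465.1, 44.8], 20.4)]
yellow px 242 144 r 23.4 A/circ 0.93 box (220, 123, 46, 45) [([353.8, 74.8], 32.2), ([364.9, 79.4], 28.9), ([375.4, 83.8], 25.9)]
green px 284 368 r 14.6 A/circ 0.63 box (273, 358, 24, 20) [([399.5, -314.8], 25.8), ([406.0, -271.1], 23.2), ([412.1, -229.6], 20.7)]
blue px 323 174 r 23.7 A/circ 0.92 box (300, 150, 47, 44) [([464.6, 34.3], 33.5), ([464.6, 42.9], 30.1), ([464.5, 51.2], 27.0)]
blue px 461 157 r 53.0 A/circ 0.57 box (424, 119, 75, 77) [([656.9, 59.5], 73.8), ([637.6, 65.7], 66.4), ([619.2, 71.5], 59.3)]
blue px 346 68 r 14.9 A/circ 0.37 box (331, 64, 30, 10) [([492.6, 173.1], 19.1), ([489.7, 167.9], 17.2), ([487.0, 162.9], 15.4)]
blue px 399 68 r 17.4 A/circ 0.36 box (382, 62, 35, 12) [([560.7, 173.1], 22.3), ([551.0, 167.8], 20.1), ([541.8, 162.8], 17.9)]
[[ 1.     0.008  0.001  0.464]
 [ 0.008 -0.959 -0.284  0.121]
 [-0.001  0.284 -0.959  0.403]
 [ 0.     0.     0.     1.   ]]
```

View pics/w1.png

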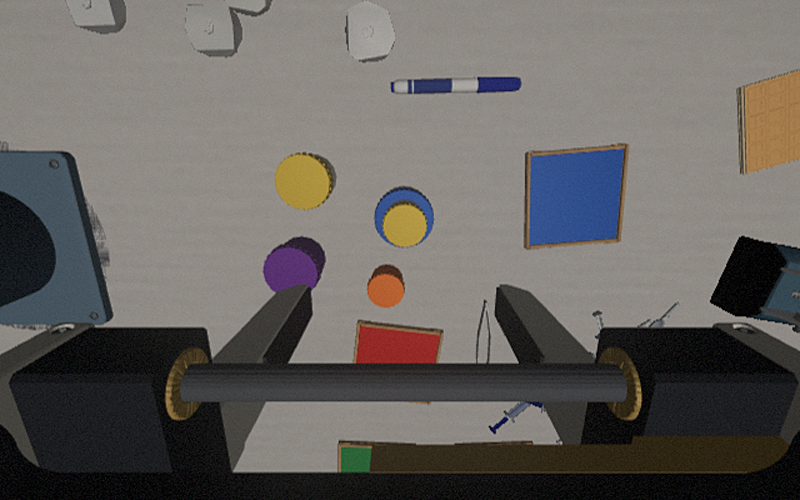

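The wrist view shows the stack with yellow at (405,225) and blue at (404,215). The top and wrist cameras differ by about 4 mm in y, so I'll use the scene camera as a tie-breaker.

Run:
```python
from h import *
c,cam=grab('scene')
for k in HS:
    for q in blobs(c,k,60):
        (u,v),r=cv2.minEnclosingCircle(q); x,y,w,h=cv2.boundingRect(q); m=cv2.moments(q); rc=cv2.minAreaRect(q)[0]
        uc,vc=m['m10']/m['m00'],m['m01']/m['m00']
        print(k,'px',round(uc*1.25),round(vc*1.25),'box',(x,y,w,h),[np.round(ray(cam,uc,vc,z)[:2]*1000,1).tolist() for z in (.004,.037,.078)])
# predicted yellow-lid boxes for 2 hypotheses
for n,p in dict(top=(.464,.040),wrist=(.465,.045)).items():
    t=np.linspace(0,6.28,60); P=np.array([proj(cam,(p[0]+.021*np.cos(a),p[1]+.021*np.sin(a),z)) for a in t for z in (.066,.082)])
    print(n,P.min(0),P.max(0)-P.min(0))
```

```text
red px 242 338 box (180, 257, 26, 23) [[597.5, 297.4], [569.5, 307.6], [534.7, 320.3]]
red px 446 258 box (335, 191, 39, 32) [[459.2, -160.8], [436.7, -132.5], [408.7, -97.3]]
red px 92 183 box (51, 132, 41, 32) [[1371.2, 277.8], [1312.7, 288.8], [1240.0, 302.5]]
yellow px 404 326 box (312, 251, 23, 21) [[386.8, 52.3], [367.2, 72.3], [342.7, 97.0]]
yellow px 380 279 box (297, 216, 16, 15) [[519.5, -9.0], [494.6, 13.3], [463.6, 41.0]]
yellow px 450 199 box (341, 147, 34, 26) [[600.0, -342.4], [571.9, -307.0], [537.0, -262.9]]
green px 237 320 box (181, 249, 17, 15) [[647.3, 278.6], [617.3, 289.6], [580.1, 303.3]]
blue px 7 485 box (0, 365, 17, 35) [[616.5, 727.2], [587.8, 720.5], [552.1, 712.1]]
blue px 383 296 box (295, 226, 22, 18) [[477.8, 23.3], [454.6, 44.3], [425.6, 70.5]]
blue px 319 264 box (233, 196, 46, 32) [[656.5, 53.0], [626.2, 72.9], [588.5, 97.6]]
blue px 718 239 box (500, 131, 140, 127) [[37.3, -650.7], [31.4, -603.0], [24.1, -543.8]]
blue px 341 97 box (264, 72, 14, 12) [[1257.1, -533.9], [1203.1, -490.9], [1136.0, -437.4]]
blue px 434 121 box (316, 65, 60, 66) [[908.4, -623.2], [868.1, -576.7], [818.1, -518.8]]
blue px 234 13 box (150, 0, 86, 25) [[2284.9, -767.9], [2190.3, -715.6], [2072.9, -650.7]]
top [295.9284895  215.94351687] [16.86839471 16.2253789 ]
wrist [294.20272035 216.74258306] [16.91877279 16.27153026]
```

Scene agrees with top for pot and trays (yellow about (464,41)), so I'll use the top camera values.

>>> carry_out(deltas=[1,0,1,30,0.4,1,0,1,60,0.4,1,0,1,90,0.4,1,0,1,110,0.4,1,0,1,125,0.4,1,0,1,135,0.4,1,0,1,141,0.4,1,0,1,144,0.4,1,0,1,144,0.4])

```text
time_s: 2.42
position: [0.464, 0.0381, 0.0547]
ee_rot: [0.709, 0.706, -0.0, -0.001]
contact_force: [-0.4, -0.3, 0.1]
gripper_width: 0.0928
```

>>> carry_out(deltas=[0.6,0,0,0,0,0.45,0,0,0,0,0.4,0,0,0,0,0.4,0,0,0,0,0.3,0,0,0,0,0.3,0,0,0,0,0.3,0,0,0,0,0.3,0,0,0,0], squeeze=12)

```text
time_s: 3.08
position: [0.464, 0.0382, 0.0548]
ee_rot: [0.709, 0.706, -0.0, -0.001]
contact_force: [0.2, -1.3, 0.3]
gripper_width: 0.0442
```

>>> carry_out(deltas=[0.3,0,0,0,0,0.3,0,0,0,0,0.3,0,0,0,0,0.3,0,0,0,0])

```text
time_s: 3.42
position: [0.464, 0.0382, 0.0547]
ee_rot: [0.709, 0.706, -0.0, -0.001]
contact_force: [0.4, -0.4, -0.2]
gripper_width: 0.0281
```

>>> carry_out(deltas=[0.3,0,0,-2,0,0.3,0,0,-5,0,0.3,0,0,-10,0,0.3,0,0,-18,0,0.3,0,0,-30,0,0.3,0,0,-42,0,0.3,0,0,-50,0,0.3,0,0,-55,0,0.3,0,0,-55,0])

```text
time_s: 4.17
position: [0.465, 0.0381, 0.1111]
ee_rot: [0.709, 0.706, 0.001, 0.001]
contact_force: [1.0, -1.2, -0.6]
gripper_width: 0.028
```

Run:
```python
from h import *
look('w2.png',cols=['yellow','blue'],zs=(.044,.082,.137),s=1)
```

```text
tcp [465.   38.1 111.1] yaw 89.8 w 28.0 t 4.17
yellow px 321 200 r 24.0 A/circ 0.95 box (298, 176, 48, 48) [([465.3, 33.4], 23.8), ([465.4, 45.3], 20.5), ([465.5, 62.6], 15.7)]
yellow px 215 153 r 31.8 A/circ 0.9 box (184, 125, 63, 59) [([365.3, 79.5], 30.0), ([379.4, 85.0], 25.8), ([399.8, 92.9], 19.7)]
blue px 321 190 r 30.7 A/circ 0.87 box (290, 160, 62, 52) [([464.5, 42.9], 30.1), ([464.7, 53.5], 25.9), ([465.0, 68.9], 19.8)]
blue px 496 165 r 68.2 A/circ 0.55 box (448, 117, 98, 97) [([632.9, 67.3], 65.4), ([609.5, 74.5], 56.2), ([575.7, 84.9], 43.0)]
blue px 349 54 r 20.4 A/circ 0.4 box (330, 46, 39, 16) [([489.5, 164.9], 17.6), ([486.3, 158.5], 15.1), ([481.5, 149.1], 11.5)]
blue px 418 53 r 23.3 A/circ 0.37 box (396, 43, 46, 17) [([549.3, 165.1], 20.0), ([537.6, 158.6], 17.2), ([520.8, 149.2], 13.2)]
```

View pics/w2.png

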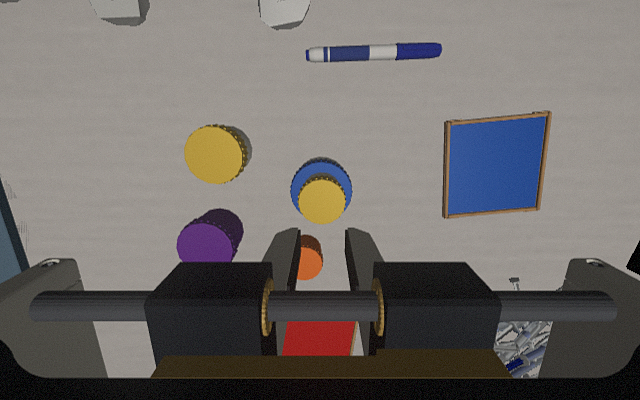

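The wrist image shows the fingers empty: they closed to 28 mm and yellow is still on blue at (322,200). I'll check where the TCP really is before trying again.

Run:
```python
from h import *
s=arm.observe(); c,cam=grab('wrist'); p=s['position']
print('TCP in wrist px',proj(cam,p),'jaw tips',proj(cam,p+[.014,0,0]),proj(cam,p-[.014,0,0]))
for n in ('top','scene'):
    c,cam=grab(n); u,v=proj(cam,p); print(n,u,v)
    x,y=int(u),int(v); cr=c[max(0,y-55):y+55,max(0,x-70):x+70].copy(); print('crop origin',max(0,x-70),max(0,y-55))
    cv2.drawMarker(cr,(min(x,70),min(y,55)),(255,0,255),0,5); save(n+'t.png',cr,4)
a=cv2.imread('pics/topt.png');b=cv2.imread('pics/scenet.png'); h=min(a.shape[0],b.shape[0]); cv2.imwrite('pics/two.png',cv2.resize(np.hstack([a[:h],b[:h]]),(800,int(800*h/(a.shape[1]+b.shape[1])))))
```

```text
TCP in wrist px (np.float64(321.0241678153884), np.float64(220.19549966708985)) jaw tips (np.float64(339.41390979743295), np.float64(220.12806473636556)) (np.float64(302.63672366473753), np.float64(220.26292617169804))
top 293.60283942171617 213.06094645800437
crop origin 223 158
scene 304.2533701571237 213.07584940851612
crop origin 234 158
```

View pics/two.png

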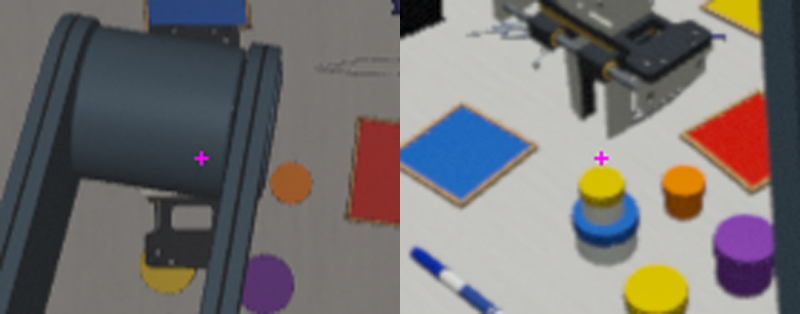

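The scene crop shows the fingertips at about (597,125), some 11 px above the reported TCP at (601,158). So the tips are about 25–30 mm higher than the pose says, and the fingers closed above the pot. I'll measure this by triangulating the tips.

Run:
```python
from h import *
c,cam=grab('scene'); w,wc=grab('wrist')
a=cv2.resize(c[165:235,275:345],None,fx=5.7,fy=5.7,interpolation=cv2.INTER_CUBIC)
b=cv2.resize(w[190:260,285:355],None,fx=5.7,fy=5.7,interpolation=cv2.INTER_CUBIC)
o=np.hstack([a,b]); o=cv2.convertScaleAbs(o,alpha=1.6,beta=10); save('tips.png',o,1)
```

```text
(no output)
```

View pics/tips.png

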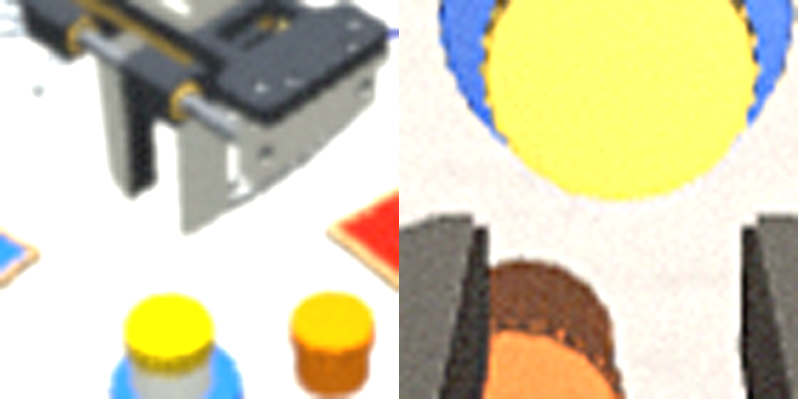

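Run:
```python
from h import *
s=arm.observe(); p=s['position']*1000; print('tcp',p)
c,cam=grab('scene'); w,wc=grab('wrist')
L=lambda cam,u,v:(cam[3][:3,3]*1000,(lambda d:d/np.linalg.norm(d))(cam[3][:3,:3]@np.array([(u-cam[1])/cam[0],(v-cam[2])/cam[0],1])))
def tri(a,b):
    (o1,d1),(o2,d2)=a,b
    t=np.linalg.lstsq(np.c_[d1,-d2],o2-o1,rcond=None)[0]; P,Q=o1+t[0]*d1,o2+t[1]*d2
    return np.round((P+Q)/2,1),round(np.linalg.norm(P-Q),1)
print('near finger inner front tip',tri(L(cam,307.1,205.9),L(wc,300.4,230)))
print('far finger front tip',tri(L(cam,297.8,199.6),L(wc,345.4,230)))
d=wc[0]*28/45; print('depth by gap',d)
for u in(300.4,345.4): print(wc[3][:3,3]*1000+wc[3][:3,:3]@np.array([(u-wc[1])/wc[0],(230-wc[2])/wc[0],1])*d)
```

```text
tcp [463.5668116   38.27199581 109.12811176]
near finger inner front tip (array([450.1,  43.3, 145. ]), np.float64(4.7))
far finger front tip (array([478.4,  46.2, 150.3]), np.float64(3.5))
depth by gap 178.70953545956868
[451.11325262  47.15037656 148.23537718]
[479.11295445  47.04001528 148.16816035]
```

The flange pose is right: the lid sizes and positions seen from the wrist agree with the known dimensions. The real fingertips, though, sit about 37 mm above the reported TCP, with x and y correct. From here I take tip z = TCP z + 37. Opening, then descending deeper.

>>> carry_out(deltas=[1,2,0,0,0,1,2,0,0,0,1,2,0,0,0,1,2,0,0,0,1,2,0,0,0,1,2,0,0,0,1,2,0,10,0,1,2,0,20,0,1,2,0,35,0,1,2,0,45,0])

```text
time_s: 5.4
position: [0.463, 0.0403, 0.0627]
ee_rot: [0.709, 0.706, -0.001, -0.001]
contact_force: [0.2, 0.3, 0.9]
gripper_width: 0.0896
```

>>> carry_out(deltas=[1,0,0,10,0,1,0,0,20,0,1,0,0,28,0,1,0,0,35,0,1,0,0,39,0,1,0,0,42,0,1,0,0,43,0,1,0,0,43,0])

```text
time_s: 6.07
position: [0.463, 0.0403, 0.0197]
ee_rot: [0.709, 0.706, -0.001, -0.001]
contact_force: [-0.3, -0.2, 0.1]
gripper_width: 0.0928
```

Run:
```python
from h import *
s=arm.observe(); print(s['position'],s['gripper_width'],s['contact_force'])
c,cam=grab('scene')
a=cv2.resize(c[165:265,250:370],None,fx=5,fy=5,interpolation=cv2.INTER_CUBIC)
save('low.png',cv2.convertScaleAbs(a,alpha=1.5,beta=10),1)
```

```text
[0.46295144 0.04033629 0.01969198] 0.09284315492939942 [-0.31383185 -0.20444472  0.07247183]
```

View pics/low.png

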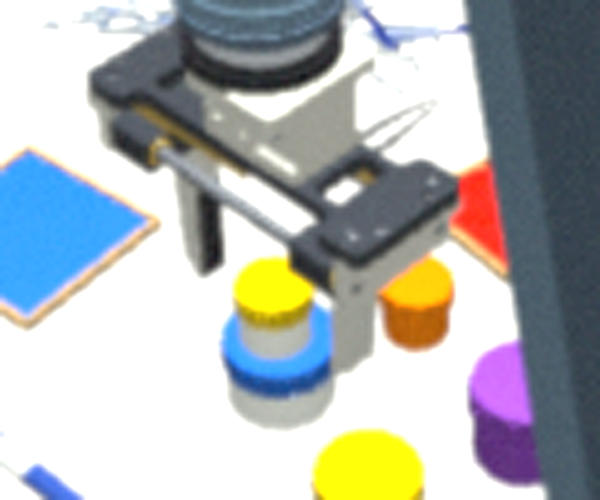

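Fingers straddle the yellow lid (lid at (273,290), tips at (205,270) and (345,370)). Closing.

>>> carry_out(deltas=[0.5,0,0,0,0,0.5,0,0,0,0,0.4,0,0,0,0,0.4,0,0,0,0,0.4,0,0,0,0,0.3,0,0,0,0,0.3,0,0,0,0,0.3,0,0,0,0,0.3,0,0,0,0,0.3,0,0,0,0], squeeze=12)

```text
time_s: 6.95
position: [0.4631, 0.0403, 0.0199]
ee_rot: [0.709, 0.706, -0.001, -0.001]
contact_force: [1.2, 0.3, 0.6]
gripper_width: 0.0415
```

>>> carry_out(deltas=[0.3,0,0,0,0,0.3,0,0,-1,0,0.3,0,0,-2,0,0.3,0,0,-4,0,0.3,0,0,-7,0,0.3,0,0,-11,0,0.3,0,0,-16,0,0.3,0,0,-20,0,0.3,0,0,-20,0])

```text
time_s: 7.7
position: [0.4641, 0.0402, 0.041]
ee_rot: [0.709, 0.706, -0.0, -0.0]
contact_force: [0.4, -0.1, 0.4]
gripper_width: 0.0414
```

Run:
```python
from h import *
look(None,cols=['yellow','blue'],zs=(.044,.082,.102),s=1)
c,cam=grab('scene')
a=cv2.resize(c[165:265,250:370],None,fx=5,fy=5,interpolation=cv2.INTER_CUBIC)
save('low2.png',cv2.convertScaleAbs(a,alpha=1.5,beta=10),1)
```

```text
tcp [464.1  40.2  41. ] yaw 89.8 w 41.4 t 7.7
yellow px 322 251 r 37.7 A/circ 0.96 box (285, 214, 75, 74) [([464.7, 15.9], 29.2), ([464.9, 35.7], 23.7), ([465.0, 46.1], 20.8)]
yellow px 182 170 r 44.0 A/circ 0.87 box (139, 132, 88, 79) [([365.5, 79.7], 31.4), ([384.4, 87.4], 25.4), ([394.3, 91.5], 22.3)]
blue px 322 218 r 40.3 A/circ 0.68 box (282, 179, 81, 53) [([464.6, 43.0], 30.2), ([464.8, 57.7], 24.5), ([464.9, 65.4], 21.5)]
blue px 546 181 r 87.7 A/circ 0.52 box (482, 121, 129, 121) [([626.2, 71.0], 63.1), ([595.9, 80.4], 51.2), ([579.9, 85.3], 44.9)]
blue px 359 38 r 27.1 A/circ 0.42 box (334, 28, 52, 22) [([488.6, 163.7], 17.1), ([484.3, 155.6], 13.8), ([482.0, 151.3], 12.1)]
blue px 450 37 r 31.6 A/circ 0.38 box (420, 24, 61, 24) [([545.7, 164.3], 19.9), ([530.6, 156.1], 16.1), ([522.6, 151.7], 14.1)]
```

View pics/low2.png

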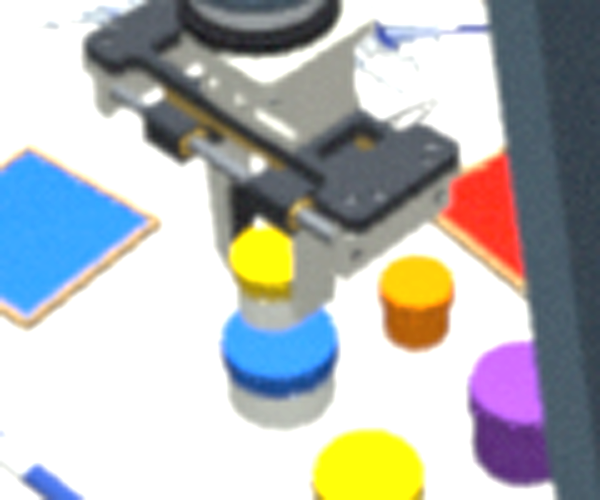

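Yellow is lifted and upright. Carrying it to the yellow tray, with a wrist check above it.

>>> carry_out(deltas=[0.3,0,0,-10,0,0.3,0,0,-25,0,0.3,0,0,-45,0,0.3,-5,2,-65,0,0.3,-18,6,-80,0,0.3,-38,13,-90,0,0.3,-65,22,-95,0,0.3,-98,34,-95,0,0.3,-133,46,-95,0,0.3,-168,58,-95,0])

```text
time_s: 8.63
position: [0.5211, -0.1293, 0.1351]
ee_rot: [0.708, 0.706, -0.0, -0.001]
contact_force: [0.1, 0.3, 0.1]
gripper_width: 0.0418
```

Run:
```python
from h import *
s=arm.observe();print(s['position'],s['qd'].round(2),s['gripper_width'])
```

```text
[ 0.52110985 -0.12934921  0.13509987] [-0.63  0.41 -0.55  0.    0.14 -0.62] 0.04183082317448382
```

>>> carry_out(deltas=[0.3,-34,14,0,0,0.3,-68,30,0,0,0.3,-98,46,0,0,0.3,-124,60,0,0,0.3,-142,70,0,0,0.3,-150,75,0,0,0.3,-150,75,0,0])

```text
time_s: 9.22
position: [0.5957, -0.2812, 0.1338]
ee_rot: [0.709, 0.705, -0.0, -0.001]
contact_force: [-1.0, 0.1, -0.6]
gripper_width: 0.0417
```

```bash
cat >> h.py <<'E'
def tray(k,name='wrist',z=.004,amin=700):
    s=arm.observe(); c,cam=grab(name)
    for q in blobs(c,k,amin):
        h=cv2.convexHull(q); a=cv2.approxPolyDP(h,.04*cv2.arcLength(h,True),True)[:,0]
        P=np.array([ray(cam,u,v,z)[:2]*1000 for u,v in a.astype(float)])
        print(k,name,'corners',P.round(1).tolist(),'ctr',P.mean(0).round(1),'sides',np.linalg.norm(P-np.roll(P,1,0),axis=1).round(0),'tcp',(s['position']*1000).round(1))
    return c
E
python3 - <<'E'
from h import *
c=tray('yellow'); save('w3.png',c,1)
tray('green'); tray('yellow','top')
E
```

```text
yellow wrist corners [[641.6, -288.5], [638.6, -401.1], [573.8, -423.5], [542.8, -293.1]] ctr [ 599.2 -351.6] sides [ 99. 113.  69. 134.] tcp [ 595.7 -281.2  133.8]
green wrist corners [[381.2, -290.9], [477.7, -294.9], [473.7, -387.1], [377.1, -386.9]] ctr [ 427.4 -340. ] sides [96. 97. 92. 97.] tcp [ 595.2 -279.5  133.9]
```

View pics/w3.png

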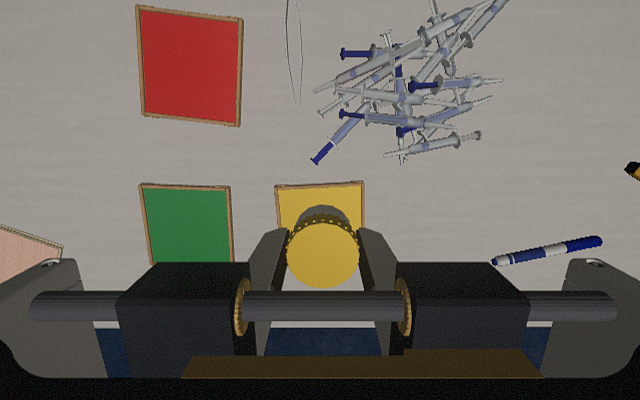

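The wrist view shows the yellow tray's far edge (275–364,184), the green tray, and the pot held upright. The target of (594.5,-344) agrees between top and wrist.

>>> carry_out(deltas=[0.3,-20,0,0,0,0.3,-42,-1,0,0,0.3,-57,-1,10,0,0.3,-64,-1,30,0,0.3,-64,-1,60,0,0.3,-64,-1,90,0,0.3,-64,-1,112,0,0.3,-64,-1,124,0,0.3,-64,-1,130,0,0.3,-64,-1,130,0])

```text
time_s: 10.2
position: [0.5926, -0.3413, 0.0031]
ee_rot: [0.708, 0.706, -0.0, -0.003]
contact_force: [-0.3, 0.7, -1.4]
gripper_width: 0.0416
```

Run:
```python
from h import *
for i in range(3):
    s=arm.observe();print(s['position'],s['contact_force'],s['gripper_width']); eyes.get_image('top')
```

```text
[ 0.59264273 -0.34125755  0.0031044 ] [-0.3494063   0.65227428 -1.37726801] 0.04159452476312283
[ 0.59354001 -0.34185941  0.00468688] [ 0.33671134 -0.31128975  0.77584631] 0.04168916306178715
[ 0.59418444 -0.3423748   0.00572565] [0.42621092 0.74203774 0.07250833] 0.04135763112558248
```

>>> carry_out(deltas=[0.3,-1.5,0.5,6,0,0.3,-1.5,0.5,12,0,0.3,-1.5,0.5,17,0,0.3,-1.5,0.5,20,0,0.3,-1.5,0.5,22,0,0.3,-1.5,0.5,22,0,0.3,-1.5,0.5,22,0])

```text
time_s: 10.93
position: [0.5949, -0.344, -0.0159]
ee_rot: [0.708, 0.706, -0.0, -0.0]
contact_force: [-0.3, 0.1, 0.5]
gripper_width: 0.0413
```

>>> carry_out(deltas=[0.3,0,0,1,0,0.3,0,0,2,0,0.3,0,0,2.5,0,0.3,0,0,2.5,0])

```text
time_s: 11.27
position: [0.5948, -0.344, -0.0185]
ee_rot: [0.708, 0.706, -0.0, -0.0]
contact_force: [-0.0, -0.1, -1.0]
gripper_width: 0.0417
```

>>> carry_out(deltas=[0.3,0,0,0.5,0,0.3,0,0,1,0,0.3,0,0,1,0])

```text
time_s: 11.52
position: [0.5948, -0.344, -0.0196]
ee_rot: [0.708, 0.706, -0.0, -0.0]
contact_force: [0.3, -0.0, 0.6]
gripper_width: 0.0423
```

>>> carry_out(deltas=[0.3,0,0,0.4,0,0.3,0,0,0.8,0,0.3,0,0,0.8,0])

```text
time_s: 11.77
position: [0.5949, -0.344, -0.02]
ee_rot: [0.708, 0.706, -0.0, -0.0]
contact_force: [-0.1, 0.2, 2.7]
gripper_width: 0.0418
```

>>> carry_out(deltas=[0.3,0,0,0,0,0.3,0,0,0,0])

```text
time_s: 11.93
position: [0.595, -0.3441, -0.02]
ee_rot: [0.708, 0.706, -0.0, -0.0]
contact_force: [-0.2, 0.2, 0.9]
gripper_width: 0.0415
```

Contact at the predicted height. Releasing and rising.

>>> carry_out(deltas=[0.48,0,0,0,0,0.52,0,0,0,0,0.6,0,0,0,0,0.7,0,0,0,0,0.75,0,0,0,0,0.75,0,0,-5,0,0.75,0,0,-20,0,0.75,0,0,-50,0,0.75,0,0,-85,0,0.75,0,0,-120,0])

```text
time_s: 12.77
position: [0.5945, -0.3436, 0.1009]
ee_rot: [0.708, 0.706, -0.0, -0.001]
contact_force: [0.6, -0.8, 0.3]
gripper_width: 0.0698
```

>>> carry_out(deltas=[1,20,0,-30,0,1,50,0,-55,0,1,85,0,-60,0,1,120,0,-60,0,1,160,0,-60,0,1,200,0,-60,0,1,240,0,-60,0,1,280,0,-60,0,1,310,0,-60,0,1,330,0,-60,0])

```text
time_s: 13.6
position: [0.595, -0.0102, 0.162]
ee_rot: [0.707, 0.707, 0.0, -0.001]
contact_force: [0.6, -0.5, 0.2]
gripper_width: 0.0932
```

Run:
```python
from h import *
s=arm.observe();print(s['position'],s['gripper_width'])
c,cam=grab('top')
for q in blobs(c,'yellow'):
    (u,v),r=cv2.minEnclosingCircle(q); print(u,v,r,ray(cam,u,v,.042),ray(cam,u,v,.004))
m=mask(c,'green')|mask(c,'red'); 
for k in('green','red','blue'):
  for q in blobs(c,k):
    (u,v),r=cv2.minEnclosingCircle(q); print(k,u,v,r,ray(cam,u,v,.044),ray(cam,u,v,.082))
save('top2.png',c[100:300,180:480],2.6)
```

```text
[ 0.59499268 -0.01017278  0.16202271] 0.09322790862114394
425.5 171.5 23.377439498901367 [ 0.5870482  -0.33201011  0.042     ] [ 0.59360814 -0.34315958  0.004     ]
green 427.25384521484375 228.25384521484375 22.986509323120117 [ 0.42611074 -0.33194704  0.044     ] [ 0.42532094 -0.32077876  0.082     ]
green 198.03846740722656 171.34616088867188 6.654059410095215 [0.5869565 0.3142515 0.044    ] [0.58038745 0.30220166 0.082     ]
red 364.0 218.5 23.900936126708984 [ 0.45329212 -0.155426    0.044     ] [ 0.45152568 -0.15060018  0.082     ]
red 202.474365234375 174.91026306152344 10.920660018920898 [0.57672648 0.30134756 0.044     ] [0.570525   0.28976136 0.082     ]
red 153.0 15.5 23.00553321838379 [1.05356135 0.46174453 0.044     ] [1.03022703 0.44439522 0.082     ]
blue 285.1396484375 152.71621704101562 17.808155059814453 [0.6408066  0.06728398 0.044     ] [0.6323027  0.06410777 0.082     ]
```

View pics/top2.png

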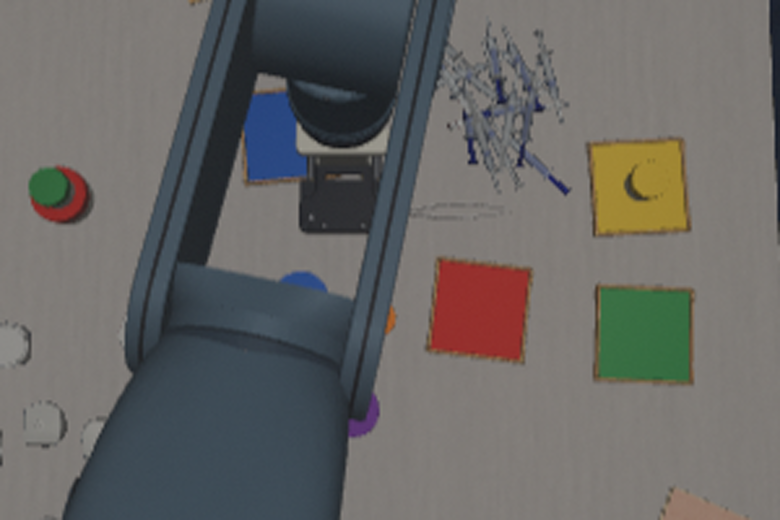

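Yellow stands upright in its tray at (650,180). Now to green.

>>> carry_out(deltas=[1,20,-2,0,0,1,55,-4,0,0,1,95,-6,0,0,1,135,-8,0,0,1,175,-10,0,0,1,215,-12,0,0,1,255,-13,0,0,1,285,-14,0,0,1,304,-14.5,0,0,1,312,-14.5,0,0])

```text
time_s: 14.48
position: [0.5795, 0.3074, 0.1634]
ee_rot: [0.706, 0.709, 0.001, -0.002]
contact_force: [-0.7, -0.0, 0.2]
gripper_width: 0.0925
```

Run:
```python
from h import *
look(cols=['green','red'],zs=(.044,.082)); print(arm.observe()['position'])
```

```text
tcp [579.5 307.4 163.4] yaw 90.2 w 92.5 t 14.48
green px 323 192 r 19.3 A/circ 0.89 box (305, 177, 38, 34) [([581.5, 296.8], 22.6), ([581.4, 307.4], 19.9)]
red px 322 182 r 26.1 A/circ 0.87 box (296, 156, 53, 48) [([579.8, 308.8], 30.3), ([579.9, 318.0], 26.8)]
[0.57957748 0.30726256 0.16329343]
```

>>> carry_out(deltas=[1,-2,0,0,0,1,-4,1,15,0,1,-4.5,1,40,0,1,-4.5,1,65,0,1,-4.5,1,85,0,1,-4.5,1,100,0,1,-4.5,1,108,0,1,-4.5,1,110,0,1,-4.5,1,110,0])

```text
time_s: 15.28
position: [0.5809, 0.302, 0.0533]
ee_rot: [0.706, 0.708, 0.001, -0.002]
contact_force: [0.2, 0.4, 1.1]
gripper_width: 0.0932
```

Run:
```python
from h import *
look(cols=['green','red'],zs=(.044,.082)); print(arm.observe()['position'])
```

```text
tcp [580.9 302.   53.3] yaw 90.2 w 93.2 t 15.28
green px 322 227 r 30.4 A/circ 0.91 box (292, 202, 61, 56) [([581.6, 292.5], 24.4), ([581.7, 308.4], 20.0)]
red px 320 207 r 38.6 A/circ 0.81 box (282, 169, 77, 63) [([580.0, 309.7], 30.3), ([580.3, 322.5], 24.9)]
[0.58136759 0.30250575 0.05415096]
```

>>> carry_out(deltas=[1,1,0,10,0,1,1,0,20,0,1,1,0,28,0,1,1,0,32,0,1,1,0,34,0,1,1,0,34,0,0.6,1,0,34,0,0.5,1,0,34,0])

```text
time_s: 16.0
position: [0.5817, 0.3039, 0.0205]
ee_rot: [0.706, 0.708, 0.002, -0.001]
contact_force: [-0.2, -0.5, 0.9]
gripper_width: 0.0839
```

>>> carry_out(deltas=[0.4,0,0,0,0,0.4,0,0,0,0,0.4,0,0,0,0,0.3,0,0,0,0,0.3,0,0,0,0,0.3,0,0,0,0,0.3,0,0,0,0,0.3,0,0,0,0,0.3,0,0,0,0,0.3,0,0,0,0])

```text
time_s: 16.83
position: [0.5817, 0.3038, 0.0206]
ee_rot: [0.706, 0.708, 0.002, -0.001]
contact_force: [-0.2, -0.8, 1.8]
gripper_width: 0.0414
```

>>> carry_out(deltas=[0.3,0,0,-1,0,0.3,0,0,-2,0,0.3,0,0,-4,0,0.3,0,0,-7,0,0.3,0,0,-11,0,0.3,0,0,-18,0,0.3,0,0,-28,0,0.3,0,0,-40,0,0.3,0,0,-48,0,0.3,0,0,-50,0])

```text
time_s: 17.67
position: [0.5832, 0.3042, 0.0736]
ee_rot: [0.706, 0.708, 0.004, -0.0]
contact_force: [0.4, 0.0, -0.1]
gripper_width: 0.0414
```

Run:
```python
from h import *
s=arm.observe(); z=s['position'][2]
look(cols=['green','red'],zs=(.044,z+.062)); print(s['position'])
```

```text
tcp [583.2 304.2  73.6] yaw 90.2 w 41.4 t 17.67
green px 322 252 r 36.9 A/circ 0.86 box (286, 223, 74, 65) [([584.6, 262.0], 33.3), ([583.9, 309.5], 20.3)]
red px 317 202 r 35.5 A/circ 0.84 box (282, 167, 71, 61) [([580.0, 309.5], 30.3), ([581.2, 338.4], 18.5)]
[0.58320078 0.30417764 0.07357028]
```

>>> carry_out(deltas=[0.3,0,0,-20,0,0.3,-8,-2,-40,0,0.3,-25,-6,-55,0,0.3,-50,-12,-63,0,0.3,-82,-20,-66,0,0.3,-118,-29,-66,0,0.3,-156,-38,-66,0,0.3,-195,-47,-66,0,0.3,-234,-57,-66,0,0.3,-273,-66,-66,0])

```text
time_s: 18.55
position: [0.5164, 0.029, 0.1369]
ee_rot: [0.706, 0.708, 0.004, -0.001]
contact_force: [1.0, -1.0, -0.7]
gripper_width: 0.0418
```

Run:
```python
from h import *
s=arm.observe();print(s['position'],s['gripper_width'])
```

```text
[0.51635655 0.02899874 0.13688044] 0.04179872755164643
```

>>> carry_out(deltas=[0.3,-38,-11,0,0,0.3,-76,-22,0,0,0.3,-114,-33,0,0,0.3,-152,-44,0,0,0.3,-190,-55,0,0,0.3,-226,-66,0,0,0.3,-258,-76,0,0,0.3,-284,-84,0,0,0.3,-302,-89,0,0,0.3,-309,-90,0,0])

```text
time_s: 19.38
position: [0.4264, -0.283, 0.1344]
ee_rot: [0.707, 0.707, 0.003, -0.001]
contact_force: [0.4, 0.7, -0.1]
gripper_width: 0.0416
```

>>> carry_out(deltas=[0.3,0,0,0,0,0.3,0,0,0,0])

```text
time_s: 19.55
position: [0.4263, -0.2827, 0.1342]
ee_rot: [0.707, 0.707, 0.003, -0.001]
contact_force: [-0.1, 0.5, 0.4]
gripper_width: 0.0416
```

Run:
```python
from h import *
s=arm.observe();print(s['position'],s['ee_rot'],s['gripper_width'])
c=tray('green',amin=300); tray('red'); look(cols=['green'],zs=(.004,s['position'][2]+.062))
```

```text
[ 0.4263106  -0.28265226  0.1341662 ] [ 0.70715485  0.70704976  0.00342747 -0.00095148] 0.041554607981435704
green wrist corners [[381.6, -290.4], [478.1, -294.2], [457.9, -418.0], [385.4, -401.5]] ctr [ 425.7 -351. ] sides [111.  97. 125.  74.] tcp [ 426.3 -282.7  134.2]
red wrist corners [[412.0, -101.9], [510.2, -114.4], [498.8, -213.8], [399.5, -200.9]] ctr [ 455.1 -157.7] sides [100.  99. 100. 100.] tcp [ 426.5 -282.   134.2]
tcp [ 426.6 -281.7  134.3] yaw 90.1 w 41.8 t 19.65
green px 322 230 r 57.2 A/circ 0.68 box (283, 188, 82, 100) [([427.8, -345.2], 72.1), ([427.2, -263.2], 30.7)]
```

>>> carry_out(deltas=[0.3,-20,0,0,0,0.3,-42,0,0,0,0.3,-56,0,8,0,0.3,-62,0,25,0,0.3,-62.5,0,52,0,0.3,-62.5,0,80,0,0.3,-62.5,0,103,0,0.3,-62.5,0,118,0,0.3,-62.5,0,125,0,0.3,-62.5,0,125,0])

```text
time_s: 20.53
position: [0.4265, -0.3414, 0.007]
ee_rot: [0.706, 0.708, 0.004, -0.003]
contact_force: [-0.1, -0.0, -0.6]
gripper_width: 0.0417
```

>>> carry_out(deltas=[0.3,0,0,4,0,0.3,0,0,8,0,0.3,0,0,12,0,0.3,0,0,15,0,0.3,0,0,17,0,0.3,0,0,18,0,0.3,0,0,18,0,0.3,0,0,18,0])

```text
time_s: 21.2
position: [0.4266, -0.3414, -0.0109]
ee_rot: [0.706, 0.708, 0.004, -0.003]
contact_force: [-0.8, 0.5, -1.4]
gripper_width: 0.0418
```

>>> carry_out(deltas=[0.3,-1,0,0,0,0.3,-2,0,2,0,0.3,-3,0,4,0,0.3,-3,0,6,0,0.3,-3,0,6.5,0,0.3,-3,0,6.5,0])

```text
time_s: 21.7
position: [0.4264, -0.3441, -0.0178]
ee_rot: [0.706, 0.708, 0.004, -0.003]
contact_force: [-0.2, -0.3, -0.1]
gripper_width: 0.0418
```

>>> carry_out(deltas=[0.3,0,0,0.5,0,0.3,0,0,1,0,0.3,0,0,1.2,0,0.3,0,0,1.2,0])

```text
time_s: 22.03
position: [0.4264, -0.3441, -0.019]
ee_rot: [0.706, 0.708, 0.004, -0.003]
contact_force: [-1.1, 0.1, -0.2]
gripper_width: 0.0418
```

>>> carry_out(deltas=[0.3,0,0,0.4,0,0.3,0,0,0.8,0,0.3,0,0,0.8,0])

```text
time_s: 22.28
position: [0.4265, -0.3441, -0.0195]
ee_rot: [0.706, 0.708, 0.004, -0.003]
contact_force: [-0.0, 1.1, 3.1]
gripper_width: 0.0415
```

Contact (3.1 N). Releasing, rising and heading back to the blue pot at (464,39).

>>> carry_out(deltas=[0.48,0,0,0,0,0.52,0,0,0,0,0.6,0,0,0,0,0.7,0,0,0,0,0.75,0,0,0,0,0.75,0,0,-5,0,0.75,0,0,-20,0,0.75,0,0,-50,0,0.75,0,0,-85,0,0.75,0,0,-120,0])

```text
time_s: 23.12
position: [0.4258, -0.3446, 0.1016]
ee_rot: [0.706, 0.708, 0.004, -0.004]
contact_force: [0.9, -0.4, -0.5]
gripper_width: 0.0701
```

>>> carry_out(deltas=[1,20,2,-15,0,1,50,6,-20,0,1,85,10,-20,0,1,125,15,-20,0,1,165,20,-20,0,1,205,24,-20,0,1,245,28,-20,0,1,285,32,-20,0,1,325,36,-20,0,1,355,38,-20,0])

```text
time_s: 23.95
position: [0.4627, 0.0131, 0.1261]
ee_rot: [0.706, 0.708, 0.004, -0.004]
contact_force: [0.0, -0.1, -0.1]
gripper_width: 0.0927
```

>>> carry_out(deltas=[1,20,0,0,0,1,28,0,0,0,1,28,0,0,0,1,28,0,0,0])

```text
time_s: 24.28
position: [0.4626, 0.0408, 0.1266]
ee_rot: [0.705, 0.709, 0.004, -0.003]
contact_force: [0.6, 0.5, 0.7]
gripper_width: 0.0928
```

Run:
```python
from h import *
look('w4.png',cols=['blue'],zs=(.004,.044)); s=arm.observe(); print(s['position'],s['ee_rot'])
c,cam=grab('top')
for k in ('yellow','green'):
  print(k,len(blobs(c,k,800)))
cv2.imwrite('pics/t4.png',cv2.resize(c[135:260,330:460,::-1],None,fx=4,fy=4))
```

```text
tcp [462.6  40.8 126.6] yaw 90.3 w 92.8 t 24.28
blue px 323 190 r 29.1 A/circ 0.97 box (294, 161, 59, 58) [([464.6, 32.4], 34.3), ([464.4, 43.0], 30.1)]
blue px 490 168 r 64.3 A/circ 0.55 box (444, 122, 92, 92) [([656.8, 59.7], 74.4), ([633.2, 67.0], 65.3)]
blue px 351 61 r 18.8 A/circ 0.4 box (333, 54, 37, 14) [([492.9, 171.8], 19.7), ([489.3, 165.4], 17.3)]
blue px 416 61 r 21.8 A/circ 0.37 box (395, 52, 43, 16) [([561.2, 172.2], 22.9), ([549.2, 165.7], 20.1)]
[0.46273001 0.04021236 0.12655489] [ 0.70585775  0.70833252  0.00418345 -0.00351697]
yellow 1
green 1
```

View pics/t4.png

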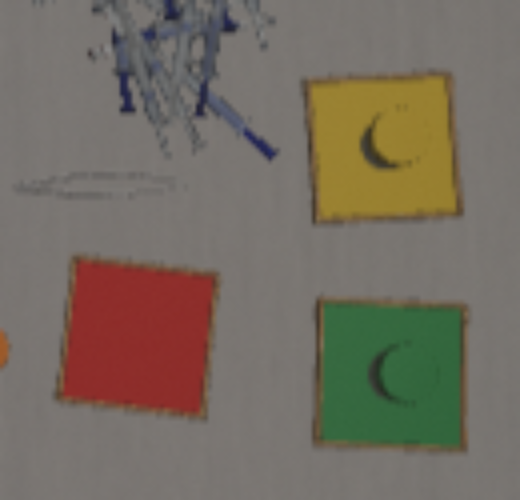

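Yellow at (385,137) and green at (400,372) both stand upright and centred. Now the blue pot.

>>> carry_out(deltas=[1,-1,1,15,0,1,-2,1,40,0,1,-2,1,65,0,1,-2,1,85,0,1,-2,1,100,0,1,-2,1,108,0,1,-2,1,110,0,1,-2,1,110,0])

```text
time_s: 25.05
position: [0.4639, 0.0383, 0.0163]
ee_rot: [0.707, 0.707, 0.004, -0.004]
contact_force: [0.6, -0.7, 0.3]
gripper_width: 0.093
```

>>> carry_out(deltas=[1,0,0,6,0,1,0,0,14,0,1,0,0,22,0,1,0,0,28,0,1,0,0,32,0,1,0,0,34,0,1,0,0,34,0,1,0,0,34,0])

```text
time_s: 25.72
position: [0.4639, 0.0387, -0.0177]
ee_rot: [0.707, 0.708, 0.004, -0.004]
contact_force: [0.3, 0.2, -0.1]
gripper_width: 0.0935
```

>>> carry_out(deltas=[0.75,0,0,0,0,0.7,0,0,0,0,0.6,0,0,0,0,0.6,0,0,0,0,0.5,0,0,0,0,0.5,0,0,0,0,0.5,0,0,0,0,0.5,0,0,0,0], squeeze=15)

```text
time_s: 26.38
position: [0.464, 0.0387, -0.0176]
ee_rot: [0.707, 0.708, 0.004, -0.004]
contact_force: [-0.4, -0.6, 0.4]
gripper_width: 0.0616
```

>>> carry_out(deltas=[0.5,0,0,0,0,0.5,0,0,-1,0,0.5,0,0,-2,0,0.5,0,0,-4,0,0.5,0,0,-8,0,0.5,0,0,-14,0,0.5,0,0,-24,0,0.5,0,0,-36,0,0.5,0,0,-46,0,0.5,0,0,-50,0])

```text
time_s: 27.22
position: [0.465, 0.038, 0.0341]
ee_rot: [0.707, 0.708, 0.005, -0.003]
contact_force: [-0.5, -0.1, -0.3]
gripper_width: 0.0612
```

Run:
```python
from h import *
s=arm.observe(); z=s['position'][2]
look(cols=['blue'],zs=(.004,z+.062)); print(s['position'],s['contact_force'])
```

```text
tcp [465.   38.   34.1] yaw 90.1 w 61.2 t 27.22
blue px 322 250 r 55.3 A/circ 0.87 box (267, 199, 111, 92) [([465.9, -2.7], 49.8), ([465.7, 44.0], 30.3)]
blue px 550 182 r 89.9 A/circ 0.52 box (484, 121, 133, 124) [([657.8, 60.9], 75.9), ([582.4, 82.7], 46.2)]
blue px 360 33 r 27.7 A/circ 0.43 box (333, 23, 54, 22) [([493.2, 172.9], 20.3), ([482.3, 150.8], 12.4)]
blue px 453 34 r 32.4 A/circ 0.37 box (422, 20, 63, 24) [([561.9, 172.8], 23.8), ([524.1, 150.7], 14.5)]
[0.46504295 0.03800952 0.0341384 ] [-0.51562949 -0.05687576 -0.31842652]
```

>>> carry_out(deltas=[0.5,0,5,-10,0,0.5,2,18,-22,0,0.5,4,38,-30,0,0.5,6,64,-32,0,0.5,9,94,-32,0,0.5,12,124,-32,0,0.5,14,152,-32,0,0.5,16,174,-32,0,0.5,17,187,-32,0,0.5,17,190,-32,0])

```text
time_s: 28.1
position: [0.6569, 0.0549, 0.066]
ee_rot: [0.707, 0.708, 0.005, -0.002]
contact_force: [-0.1, -0.6, -2.5]
gripper_width: 0.0618
```

>>> carry_out(deltas=[0.5,0,0,0,0,0.5,0,0,0,0])

```text
time_s: 28.27
position: [0.6559, 0.055, 0.0651]
ee_rot: [0.707, 0.708, 0.004, -0.003]
contact_force: [-0.7, -0.7, -1.3]
gripper_width: 0.0617
```

Run:
```python
from h import *
s=arm.observe(); z=s['position'][2]
c,cam=look(cols=['blue'],zs=(.004,z+.062)); save('w5.png',c,1); print(s['position'])
```

```text
tcp [655.9  55.   65.1] yaw 90.1 w 61.7 t 28.27
blue px 321 211 r 86.6 A/circ 0.66 box (261, 139, 117, 152) [([655.9, 41.0], 84.8), ([656.1, 83.7], 45.6)]
blue px 124 66 r 25.3 A/circ 0.36 box (100, 57, 50, 18) [([487.9, 171.3], 21.6), ([565.8, 153.8], 11.6)]
blue px 205 61 r 28.3 A/circ 0.36 box (177, 55, 57, 19) [([557.0, 175.8], 24.0), ([603.0, 156.2], 12.9)]
[0.65586409 0.05496227 0.06511867]
```

View pics/w5.png

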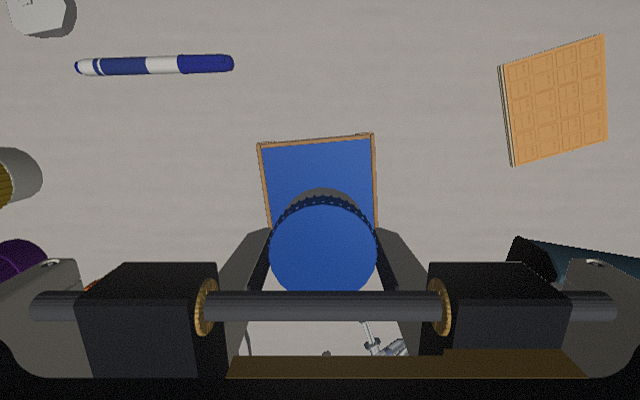

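The pot is held upright over the blue tray (tray edge (258–373,138)). Lowering.

>>> carry_out(deltas=[0.5,0,-0.5,8,0,0.5,0,-0.5,22,0,0.5,0,-0.5,38,0,0.5,0,-0.5,52,0,0.5,0,-0.5,63,0,0.5,0,-0.5,70,0,0.5,0,-0.5,73,0,0.5,0,-0.5,74,0,0.5,0,-0.5,74,0])

```text
time_s: 29.07
position: [0.6555, 0.0557, -0.0083]
ee_rot: [0.707, 0.708, 0.005, -0.003]
contact_force: [0.1, -0.3, -0.5]
gripper_width: 0.0616
```

>>> carry_out(deltas=[0.5,0,0,0.5,0,0.5,0,0,1,0,0.5,0,0,1.5,0,0.5,0,0,1.5,0])

```text
time_s: 29.4
position: [0.6557, 0.0557, -0.0095]
ee_rot: [0.707, 0.708, 0.005, -0.003]
contact_force: [0.4, -0.6, -0.5]
gripper_width: 0.0614
```

>>> carry_out(deltas=[0.5,0,0,0.7,0,0.5,0,0,1.4,0,0.5,0,0,2.1,0,0.5,0,0,2.5,0,0.5,0,0,2.5,0])

```text
time_s: 29.82
position: [0.6555, 0.0557, -0.0122]
ee_rot: [0.707, 0.708, 0.005, -0.003]
contact_force: [0.8, -0.5, -1.1]
gripper_width: 0.0616
```

>>> carry_out(deltas=[0.5,0,0,0.4,0,0.5,0,0,0.8,0,0.5,0,0,1,0,0.5,0,0,1,0])

```text
time_s: 30.15
position: [0.6555, 0.0558, -0.0132]
ee_rot: [0.707, 0.708, 0.005, -0.003]
contact_force: [0.1, 0.0, -0.3]
gripper_width: 0.0615
```

>>> carry_out(deltas=[0.5,0,0,0.2,0,0.5,0,0,0.5,0,0.5,0,0,0.5,0])

```text
time_s: 30.4
position: [0.6556, 0.0558, -0.0135]
ee_rot: [0.707, 0.708, 0.005, -0.003]
contact_force: [-0.8, 1.0, 0.0]
gripper_width: 0.0617
```

>>> carry_out(deltas=[0.5,0,0,0.3,0,0.5,0,0,0.6,0,0.5,0,0,0.6,0])

```text
time_s: 30.65
position: [0.6556, 0.0558, -0.0136]
ee_rot: [0.707, 0.708, 0.005, -0.003]
contact_force: [-1.8, 0.3, 4.6]
gripper_width: 0.0611
```

>>> carry_out(deltas=[0.5,0,0,0.3,0,0.5,0,0,0.5,0,0.5,0,0,0.5,0])

```text
time_s: 30.9
position: [0.6556, 0.0558, -0.0136]
ee_rot: [0.707, 0.708, 0.005, -0.003]
contact_force: [-2.0, -0.5, 5.9]
gripper_width: 0.0617
```

Landed. Releasing slowly, rising, then to the red pot.

>>> carry_out(deltas=[0.68,0,0,-0.3,0,0.72,0,0,-0.5,0,0.8,0,0,-0.5,0,0.9,0,0,-0.5,0,1,0,0,-0.5,0,1,0,0,-0.5,0,1,0,0,-15,0,1,0,0,-45,0,1,0,0,-85,0,1,0,0,-125,0])

```text
time_s: 31.73
position: [0.6541, 0.0545, 0.1115]
ee_rot: [0.707, 0.708, 0.004, -0.004]
contact_force: [0.5, 0.2, -0.1]
gripper_width: 0.0926
```

>>> carry_out(deltas=[1,15,-5,-10,0,1,45,-14,-15,0,1,80,-25,-15,0,1,115,-36,-15,0,1,150,-47,-15,0,1,185,-58,-15,0,1,215,-67,-15,0,1,236,-74,-15,0,1,248,-77,-15,0,1,248,-77,-15,0])

```text
time_s: 32.57
position: [0.5755, 0.3049, 0.129]
ee_rot: [0.705, 0.709, 0.004, -0.004]
contact_force: [0.5, -0.8, 0.6]
gripper_width: 0.0932
```

Run:
```python
from h import *
look(cols=['red'],zs=(.004,.044)); s=arm.observe(); print(s['position'],s['ee_rot'])
c,cam=grab('top')
for k in ('red','blue'):
  for q in blobs(c,k):
    (u,v),r=cv2.minEnclosingCircle(q); print(k,u,v,r,ray(cam,u,v,.044))
cv2.imwrite('pics/t6.png',cv2.resize(c[110:250,185:345,::-1],None,fx=4,fy=4))
```

```text
tcp [575.5 304.9 129. ] yaw 90.3 w 93.2 t 32.57
red px 326 188 r 29.1 A/circ 0.97 box (297, 159, 58, 58) [([580.3, 298.2], 34.5), ([579.9, 308.5], 30.3)]
[0.57639613 0.30298946 0.12895494] [ 0.70577669  0.70841553  0.00362805 -0.00368026]
red 364.0 218.5 23.900936126708984 [ 0.45329212 -0.155426    0.044     ]
red 202.35714721679688 174.5 10.932635307312012 [0.57790343 0.30171474 0.044     ]
red 153.0 15.5 23.00553321838379 [1.05356135 0.46174453 0.044     ]
blue 290.5 151.0 22.411033630371094 [0.64578967 0.05202574 0.044     ]
```

View pics/t6.png

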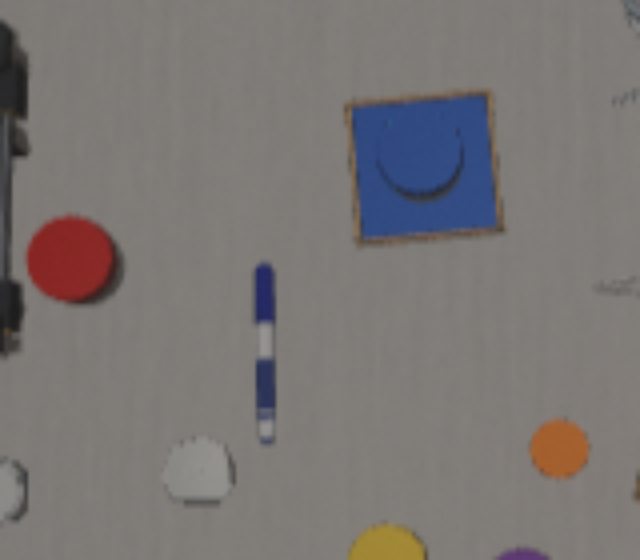

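Blue stands in its tray (420,150); red is clear at (72,258) and the pen is untouched. Grasping red.

>>> carry_out(deltas=[1,0,2,15,0,1,0,2,40,0,1,0,2,65,0,1,0,2,85,0,1,0,2,100,0,1,0,2,108,0,1,0,2,112,0,1,0,2,112,0,1,0,2,112,0])

```text
time_s: 33.42
position: [0.5799, 0.3023, 0.0177]
ee_rot: [0.707, 0.708, 0.004, -0.003]
contact_force: [0.4, 0.9, -0.4]
gripper_width: 0.0933
```

Run:
```python
from h import *
look(cols=['red'],zs=(.004,.044)); s=arm.observe(); print(s['position'],s['ee_rot'])
```

```text
tcp [579.9 302.3  17.7] yaw 90.1 w 93.3 t 33.42
red px 321 223 r 45.4 A/circ 0.96 box (276, 179, 91, 89) [([580.1, 294.2], 37.0), ([580.2, 310.1], 30.3)]
[0.5800049  0.30270251 0.01812601] [ 0.70651147  0.70768163  0.00435071 -0.00305177]
```

>>> carry_out(deltas=[1,1,0,6,0,1,1,0,14,0,1,1,0,22,0,1,1,0,28,0,1,1,0,33,0,1,1,0,35.5,0,1,1,0,35.5,0,0.8,1,0,35.5,0,0.7,1,0,35.5,0])

```text
time_s: 34.22
position: [0.5803, 0.3042, -0.0171]
ee_rot: [0.706, 0.708, 0.005, -0.003]
contact_force: [-0.2, 1.1, 0.5]
gripper_width: 0.0842
```

>>> carry_out(deltas=[0.65,0,0,0,0,0.6,0,0,0,0,0.6,0,0,0,0,0.5,0,0,0,0,0.5,0,0,0,0,0.5,0,0,0,0,0.5,0,0,0,0,0.5,0,0,0,0])

```text
time_s: 34.88
position: [0.5804, 0.3042, -0.0168]
ee_rot: [0.706, 0.708, 0.005, -0.003]
contact_force: [-1.2, -0.2, 4.3]
gripper_width: 0.0617
```

>>> carry_out(deltas=[0.5,0,0,0,0,0.5,0,0,-1,0,0.5,0,0,-2,0,0.5,0,0,-4,0,0.5,0,0,-8,0,0.5,0,0,-14,0,0.5,0,0,-24,0,0.5,0,0,-36,0,0.5,0,0,-46,0,0.5,0,0,-50,0])

```text
time_s: 35.72
position: [0.5819, 0.3042, 0.0362]
ee_rot: [0.706, 0.708, 0.007, -0.002]
contact_force: [0.9, 0.2, -0.6]
gripper_width: 0.0616
```

Run:
```python
from h import *
s=arm.observe(); z=s['position'][2]
look(cols=['red'],zs=(.044,z+.062)); print(s['position'],s['contact_force'])
```

```text
tcp [581.9 304.2  36.2] yaw 90.1 w 61.6 t 35.72
red px 322 249 r 54.9 A/circ 0.91 box (268, 195, 110, 96) [([582.9, 283.9], 41.5), ([582.5, 311.0], 30.1)]
[0.58186594 0.30421563 0.0362333 ] [ 0.9208241   0.17551056 -0.59373334]
```

>>> carry_out(deltas=[0.5,0,0,-20,0,0.5,-8,-2,-40,0,0.5,-24,-6,-58,0,0.5,-48,-13,-68,0,0.5,-78,-21,-72,0,0.5,-112,-30,-72,0,0.5,-148,-40,-72,0,0.5,-184,-50,-72,0,0.5,-220,-60,-72,0,0.5,-256,-70,-72,0])

```text
time_s: 36.6
position: [0.5111, 0.0459, 0.1049]
ee_rot: [0.706, 0.708, 0.007, -0.002]
contact_force: [-0.2, -0.6, -1.3]
gripper_width: 0.0622
```

>>> carry_out(deltas=[0.5,-34,-10,0,0,0.5,-66,-19,0,0,0.5,-94,-28,0,0,0.5,-118,-37,0,0,0.5,-134,-44,0,0,0.5,-142,-48,0,0,0.5,-145,-50,0,0,0.5,-145,-50,0,0])

```text
time_s: 37.27
position: [0.4612, -0.0994, 0.1029]
ee_rot: [0.707, 0.707, 0.007, -0.002]
contact_force: [0.5, 0.4, -0.7]
gripper_width: 0.0617
```

Run:
```python
from h import *
s=arm.observe(); print(s['position'],s['ee_rot'],s['gripper_width'])
tray('red',amin=500); tray('red','top')
```

```text
[ 0.46119466 -0.09935124  0.10286487] [ 0.70669126  0.70748614  0.00691968 -0.00171636] 0.0616552115212221
red wrist corners [[412.2, -102.9], [510.2, -114.4], [509.9, -222.0], [421.4, -227.2], [399.6, -202.6]] ctr [ 450.7 -173.8] sides [100.  99. 108.  89.  33.] tcp [461.2 -99.4 102.9]
```

>>> carry_out(deltas=[0.5,-20,-2,0,0,0.5,-42,-5,0,0,0.5,-56,-6.5,6,0,0.5,-62,-6.5,20,0,0.5,-62,-6.5,42,0,0.5,-62,-6.5,64,0,0.5,-62,-6.5,82,0,0.5,-62,-6.5,94,0,0.5,-62,-6.5,100,0,0.5,-62,-6.5,100,0])

```text
time_s: 38.2
position: [0.4556, -0.1577, 0.0008]
ee_rot: [0.706, 0.709, 0.007, -0.003]
contact_force: [0.2, 0.5, -1.2]
gripper_width: 0.0616
```

>>> carry_out(deltas=[0.5,0,0,3,0,0.5,0,0,6,0,0.5,0,0,8,0,0.5,0,0,9,0,0.5,0,0,9.5,0,0.5,0,0,9.5,0])

```text
time_s: 38.7
position: [0.4558, -0.1577, -0.0084]
ee_rot: [0.706, 0.708, 0.007, -0.003]
contact_force: [0.8, 0.2, -1.0]
gripper_width: 0.0617
```

>>> carry_out(deltas=[0.5,-2,-0.5,0,0,0.5,-3.5,-1,0.5,0,0.5,-3.5,-1,1.2,0,0.5,-3.5,-1,2,0,0.5,-3.5,-1,2.7,0,0.5,-3.5,-1,2.7,0])

```text
time_s: 39.2
position: [0.4547, -0.1611, -0.0114]
ee_rot: [0.706, 0.708, 0.007, -0.003]
contact_force: [-0.6, 0.1, -1.4]
gripper_width: 0.0617
```

>>> carry_out(deltas=[0.5,0,0,0.3,0,0.5,0,0,0.8,0,0.5,0,0,1,0,0.5,0,0,1,0])

```text
time_s: 39.53
position: [0.4547, -0.161, -0.0125]
ee_rot: [0.706, 0.708, 0.007, -0.003]
contact_force: [-0.2, 0.4, -0.9]
gripper_width: 0.0612
```

>>> carry_out(deltas=[0.5,0,0,0.3,0,0.5,0,0,0.6,0,0.5,0,0,0.6,0])

```text
time_s: 39.78
position: [0.4548, -0.161, -0.0128]
ee_rot: [0.706, 0.709, 0.007, -0.003]
contact_force: [0.3, 1.1, 3.5]
gripper_width: 0.0615
```

>>> carry_out(deltas=[0.5,0,0,0.3,0,0.5,0,0,0.3,0,0.68,0,0,0,0,0.72,0,0,0,0,0.8,0,0,0,0,0.9,0,0,0,0,1,0,0,0,0,1,0,0,0,0,1,0,0,-10,0,1,0,0,-30,0])

```text
time_s: 40.62
position: [0.4528, -0.1603, 0.0161]
ee_rot: [0.706, 0.708, 0.006, -0.005]
contact_force: [0.1, -0.2, -0.8]
gripper_width: 0.0928
```

>>> carry_out(deltas=[1,0,0,-35,0,1,0,0,-75,0,1,0,0,-115,0,1,-20,-20,-130,0,1,-55,-40,-130,0,1,-95,-50,-130,0,1,-135,-60,-130,0,1,-175,-60,-130,0,1,-215,-60,-130,0,1,-250,-60,-130,0])

```text
time_s: 41.45
position: [0.3929, -0.4154, 0.1428]
ee_rot: [0.706, 0.708, 0.006, -0.005]
contact_force: [0.3, 0.0, 0.3]
gripper_width: 0.093
```

>>> carry_out(deltas=[1,-35,-20,0,0,1,-65,-40,0,0,1,-80,-50,0,0,1,-80,-50,0,0,1,-80,-50,0,0])

```text
time_s: 41.87
position: [0.3424, -0.4959, 0.1417]
ee_rot: [0.707, 0.707, 0.006, -0.005]
contact_force: [-0.1, -0.4, -0.4]
gripper_width: 0.0932
```

Run:
```python
from h import *
s=arm.observe(); print(s['position'],s['contact_force'])
c,cam=grab('top'); c2,cam2=grab('scene')
a=cv2.resize(c[100:290,170:470],(700,443),interpolation=cv2.INTER_CUBIC); save('fin.png',cv2.convertScaleAbs(a,alpha=1.6),1)
save('fin2.png',cv2.resize(cv2.convertScaleAbs(c2[130:290,160:420],alpha=1.5),(780,480),interpolation=cv2.INTER_CUBIC))
```

```text
[ 0.34244236 -0.49591366  0.14168029] [-0.13210925 -0.38254299 -0.37891662]
```

View pics/fin.png

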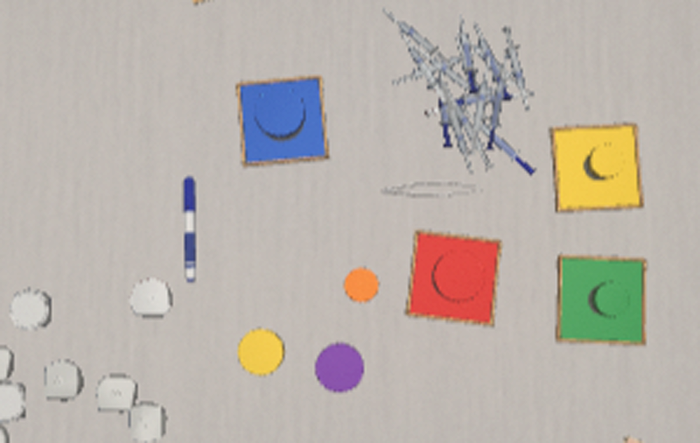

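View pics/fin2.png

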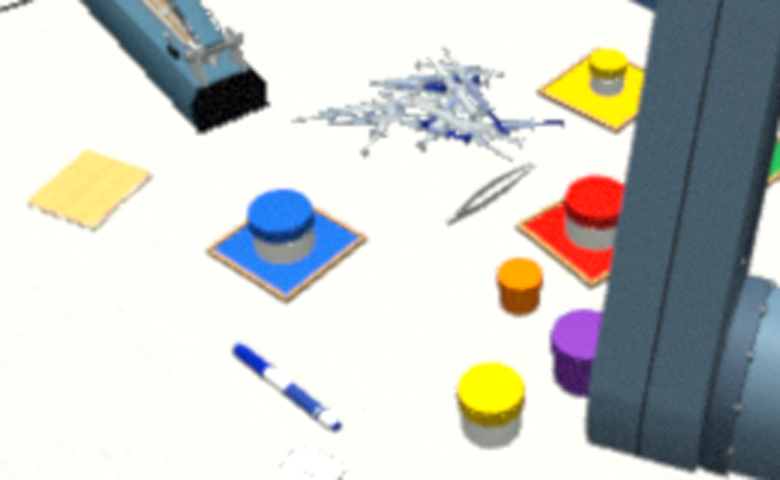

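All four pots stand upright, lid up, in matching trays: blue (280,115), red (458,275), yellow (605,160), green (610,298). The pen (190,230) and tweezers (430,190) have not moved. Handing in.

```bash
python3 -c "
from plant import job
print(job.job_done())"
```

```text
the job is handed in; nothing more can be done
None
```

I unstacked both pairs and set each of the four pots upright, lid up, in the tray matching its lid colour. The job is handed in at about 42 s of the 115 s allowed.

- **First grasp missed:** the first attempt on the yellow pot closed on air just above the lid and moved nothing. The pictures showed the real fingertips about 37 mm above the reported tool point, so I corrected for that on every later grasp.
- **Camera disagreement:** the wrist camera read about 4–5 mm higher in y than the top and scene cameras, so I used the top values.
- **Setting down:** I lowered each pot in small steps until contact. The highest contact reading I saw was about 6 N.
- **Last checks:** the final top view shows all four pots upright near the middle of their trays. The scene view confirms blue, red and yellow, but the arm hid the green tray there, so green rests on the top views. The pen and tweezers look unmoved. The gripper had been withdrawn and was touching nothing.
- **Not confirmed:** I judged the final centring by eye rather than re-measuring each pot. The one rough reading, for blue, suggested about 5 mm off centre.

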